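Show the amber jar's base mark to the inspection camera

ROBOT

A 7-joint arm with a two-finger parallel gripper is mounted at the origin on the work surface. World frame = base frame: x ahead of the robot, y to its left, z up, the work surface at z = 0. Lengths are in m, angles in rad, forces in N, time in s.
With the tool pointing down it reaches from about 0.4 to 0.85 m from the base axis. Payload 10.4 kg.
Tool frame: the origin (TCP) lies at the very end of the fingers, on their centre line; the grasp point (between the pads) lies 19 mm behind it; z points along the fingers, x is the direction in which the jaws open and shut, and the axes are right-handed (so a half turn about z gives the same grasp; the last joint's range is limited). The gripper opens to 85 mm and grips with 20 to 120 N. Pads are 22 mm wide; open, the fingers measure 114 mm over their backs; the gripper's body (76 mm by 85 mm) begins 54 mm behind the grasp point. The pads swing forward as they close: fully open they stand 13 mm farther back than shut.
Start: joints at [-1.129, 0.332, -0.065, 1.46, 0.022, 1.35, -0.088], TCP at [0.28, 0.559, 0.231] pointing down, gripper open.
Joint ranges: [-2.6, 2.6], [-0.5, 2.12], [-1.47, 1.34], [0.16, 2.42], [-1.27, 4.41], [0.06, 2.06], [-2.6, 2.6]. Speed limits (rad/s): [2.22, 2.22, 2.79, 2.79, 3.14, 3.14, 3.14].

INTERFACE

Orientations are given as a rotation vector (axis times angle).
In Python, from plant import robot gives the robot as it stands. The module is installed in compiled form; this text tells all that it offers.
- The arm moves only by the tool step_arm, never from a script. Its argument "targets" is a list of rows, each a list of 6 numbers: the shift along the tool's x, y, z in mm, then the turn, a rotation vector about the tool's x, y, z in rad. In form: [[dx, dy, dz, wx, wy, wz], ...]. A call has 1 to 8 rows; each row is the pose to reach, as a shift and turn from the pose commanded when the call began, along the tool's axes at that moment; what a row does not reach only later rows make up. A row lasts 1/12 s, in which the tool goes at most 41.7 mm and 7.16 degrees, less where a joint would pass 70% of its speed; a pose out of reach is approached as far as the arm can. A call with a gripper value outside its range is refused whole. "grip" is the closure, from 0 (fully open) to 1 (shut), set as the call begins (left out, the last holds). The fingers move at their own pace and stop on an object; "force" is the grip in N (left out, the last holds). Time passes only in rows, so rows that repeat a pose let the fingers close. It gives the time, the measured TCP pose, the force and the opening at its end, in the units of the state.
- robot.observe(): the state, without advancing time (a new reading comes with each control period).
- robot.get_image(name): name is "side" or "top" or "wrist"; returns (picture, depth): 384x512x3 uint8, red, green, blue; 384x512 float32, m along the optical axis (not along the pixel's ray), 0 where there is no reading.
- robot.calibration(name): a dict with "camera_matrix" (3x3 intrinsics, pixels), "camera_from_world" (4x4, takes a point from world to camera coordinates); the wrist camera has in their place "tool_from_camera" (4x4, takes a point from camera to tool coordinates, whose origin is the TCP and whose axes are the tool frame's). Camera axes: x right, y down, z forward; pixel columns grow to the right and rows downward; lengths in m; the calibration is good to about 2 mm. A picture is of the moment at which its call begins: read the wrist's pose just before it. calibration takes no time and is no camera call.
- robot.sign_off(): hands the job in, once; it reports no verdict.
The state is a dict: "clock": time; "joints": joint angles; "qd": joint speeds; "joint_torque": joint torques, N m; "tcp_pos": TCP position; "tool_rot": TCP orientation; "wrist_force": force on the tool from outside, world axes, zero at the start; "torque": the same for the moment, N m; "gripper_width": finger opening in m.
Only numpy, scipy, OpenCV 4.12 (cv2) and the standard library are available. Lean on these libraries where they do the work, as an engineer would, in place of code of your own. Each camera call takes 0.05 s, during which the arm holds its last target.

TASK

Turn the knob of the ring-light supply clockwise until it clicks over to the green dot and stays there. Then lift the lidded amber jar out of the carton and hold it in the air with its underside squarely facing the inspection camera's lens, centred on the lens and about 12 cm in front of it; leave the other glassware where it stands. Finish while still holding the jar there, steady and touching nothing but the gripper.

Things in the scene. Friction and masses are not known exactly. Their poses are not given: they have to be found in the camera images.
- light_box: Ring-light supply, a fixed grey box 120 (its x) x 100 (its y) x 45 mm high, standing on the table. Origin: centre of its underside; z up. The knob stands in the middle of its top. A small black dot on the -x side of the knob marks off, a green dot towards its +y side marks on.
- knob_grip (a point): Point on the knob's vertical axis at a good height to grip, 75 mm above the table. The black knob is a low disc 44 mm across carrying an upright grip bar 42 long x 14 wide mm, from 55 to 85 mm above the table, with a white pointer line on one half of its top.
- light_knob (a joint): Knob angle in rad: 0 = off (grip bar along the box's x, pointer to the box's -x, the black dot), 1.2 = on (pointer at the green dot), end stops at both. Grows clockwise seen from above. A spring detent resists with up to about 0.10 N m until half way (0.6), then pulls the knob on to 1.2 and keeps it there; let go before half way, it springs back to 0.
- carton: Fixed open cardboard tray 170 (its x) x 360 (its y) mm, walls 5 mm thick and 45 mm high, floor 5 mm thick. Origin: centre of its underside; z up. Three pieces of glassware stand in it in a row along its y, about 115 mm apart, in any order: the jar, the tumbler and the stemmed glass, each within 6 mm of the tray's middle line.
- jar: The amber glass jar with a black screw lid: straight round body 54 mm in diameter from its underside to 64 mm, lid 50 mm in diameter from 68 to 82 mm (the top; a yellow dot on it). About 200 g. Origin: centre of its underside; its z runs up through the lid. Can be gripped across the body, 54 mm.
- tumbler: Clear glass tumbler, 66 mm across the rim, 85 mm high, in the carton. Leave alone. Origin: centre of its underside, z up.
- stem_glass: Clear stemmed glass, 66 mm across the rim, 95 mm high, in the carton. Leave alone. Origin: centre of its underside, z up.
- green_bowl: Green glass bowl, 90 mm across, 45 mm high, on the table. Leave alone. Origin: centre of its underside, z up.
- cam_head: Head of the inspection camera, fixed on a low stand (foot 120 x 110 mm): a black ring light 96 mm across round a lens barrel 48 mm across, a grey body behind. Origin: centre of the lens's front face, 110 mm above the table. Its z axis is the line of sight, out of the lens: it leans 30 degrees from vertical towards the robot's side of the stand (the exact heading varies with the stand).
- view_point (a point): Point in the air on the line of sight, 120 mm out from the lens's front face (214 mm above the table): where the centre of the jar's underside belongs, with the jar's z along cam_head's z.
Things that resemble listed ones, but are neither listed nor needed, are in the scene too. Leave any purple look-alike of the jar alone. What is shaped like the light_box but pink or purple is not meant.

How it is judged:
By the outcome, as a careful person would: the job done as asked, in the order asked, and still so for the second after the job is handed in, while the arm keeps its last pose, push and grip.
It also fails if it takes over 51 s, if anything falls off the work surface, if the arm or the gripper's body presses on something with over 40 N, if the wrist force passes 120 N, or if a joint passes its speed limit or range.

## Working session

There is one attempt and no reset: what is moved stays moved. The work goes in short steps, Python scripts to look and compute and a tool call to move; the robot and the scene stay as the last step left them, time stands still between calls to the robot, and variables do not carry over. Pictures are saved under pics/ and viewed, and the job is handed in when it is done.

Besides the shell and the picture viewer there is one more tool, called after "Request:" as a command line: name --pt "numbers of a row" for each row, then --argument value for the rest. step_arm: Moves the arm, as the interface text tells. Its arguments: {"type":"object","properties":{"targets":{"type":"array","items":{"type":"array","items":{"type":"number"}}},"grip":{"type":"number"},"force":{"type":"number"}},"required":["targets"]}

```bash
mkdir -p pics; ls
python3 - <<'E'
from plant import robot
import cv2,numpy as np
print(robot.observe())
for n in ["side","top"]:
    im,d=robot.get_image(n); cv2.imwrite(f"pics/{n}0.png",im[:,:,::-1]); np.savez(f"{n}0.npz",im=im,d=d)
    c=robot.calibration(n); print(n,c)
print(robot.calibration("wrist"))
E
```

```text
pics
{'clock': 0.0, 'joints': array([-1.12859221,  0.33288209, -0.06470029,  1.46097196,  0.021613  ,
        1.3498832 , -0.08848762]), 'qd': array([-4.21503134e-05,  1.08514342e-03,  5.51115399e-04, -3.95809237e-04,
        3.67617856e-04,  1.89030738e-03,  3.87990122e-03]), 'joint_torque': array([-1.37436276e-03, -6.25431561e+01,  4.81486064e-02, -3.91605735e+01,
        1.61113887e-02,  9.99105920e-03,  1.89311044e-05]), 'tcp_pos': array([0.27999165, 0.55834567, 0.23049492]), 'tool_rot': array([ 2.67261735e+00,  1.64970190e+00, -1.86673088e-03]), 'wrist_force': array([ 0.41753266, -0.38492163,  0.1276313 ]), 'torque': array([-0.0025279 , -0.03571754,  0.06579781]), 'gripper_width': 0.08559571277598328}
side {'camera_matrix': array([[474.93620006,   0.        , 258.03166353],
       [  0.        , 474.93620006, 184.73831602],
       [  0.        ,   0.        ,   1.        ]]), 'camera_from_world': array([[ 0.99757185, -0.06824061,  0.01391498, -0.58803973],
       [-0.03110478, -0.61531711, -0.78766576,  0.113232  ],
       [ 0.06231292,  0.78532037, -0.61594563,  1.6810857 ],
  
[... 339 characters left out ...]
,  0.0314922 , -0.17415367,  0.60378362],
       [ 0.17449907,  0.0085528 , -0.98462019,  1.40529154],
       [ 0.        ,  0.        ,  0.        ,  1.        ]])}
{'camera_matrix': array([[322.51223318,   0.        , 259.03148645],
       [  0.        , 322.51223318, 194.06459135],
       [  0.        ,   0.        ,   1.        ]]), 'tool_from_camera': array([[ 9.99999767e-01, -5.33183043e-04, -4.26311816e-04,
         1.15658568e-03],
       [ 6.24996558e-04,  9.66261194e-01,  2.57563418e-01,
        -6.29730543e-02],
       [ 2.74600117e-04, -2.57563625e-01,  9.66261302e-01,
        -1.42491800e-01],
       [ 0.00000000e+00,  0.00000000e+00,  0.00000000e+00,
         1.00000000e+00]])}
```

View pics/side0.png

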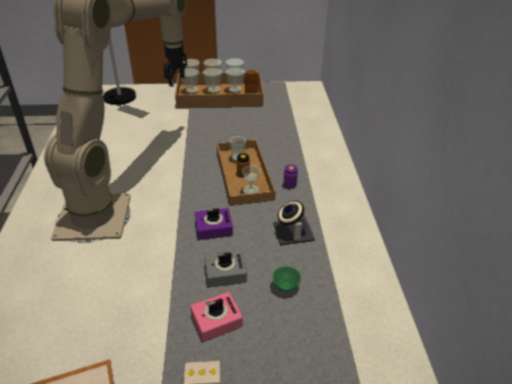

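View pics/top0.png

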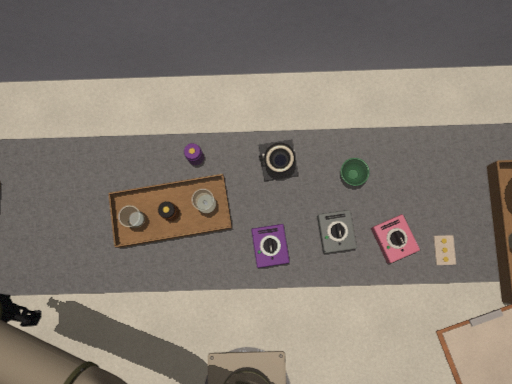

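Side view: grey box at (225,268), with purple (214,222) and pink (216,315) boxes as the decoys. The carton is at (245,170). Top view: grey box at (338,232), jar with a yellow dot at (168,210) in the middle of the carton, purple jar look-alike at (193,152), camera head at (279,160), bowl at (354,173).

```bash
cat > h.py <<'E'
import numpy as np,cv2
from scipy.spatial.transform import Rotation as R
from plant import robot
def cloud(name,d,T=None):
    c=robot.calibration(name);K=c["camera_matrix"]
    v,u=np.mgrid[:384,:512]
    P=np.stack([(u-K[0,2])*d/K[0,0],(v-K[1,2])*d/K[1,1],d],-1)
    if name=="wrist": M=T@c["tool_from_camera"]
    else: M=np.linalg.inv(c["camera_from_world"])
    return P@M[:3,:3].T+M[:3,3]
def tool(s=None):
    s=s or robot.observe();T=np.eye(4);T[:3,:3]=R.from_rotvec(s["tool_rot"]).as_matrix();T[:3,3]=s["tcp_pos"];return T
E
python3 - <<'E'
from h import *
z=np.load("top0.npz");im,d=z["im"],z["d"];W=cloud("top",d)
def crop(a,b,n,s=6): cv2.imwrite(n,cv2.resize(im[b[0]:b[1],a[0]:a[1],::-1],None,fx=s,fy=s,interpolation=cv2.INTER_CUBIC))
crop((305,435),(195,270),"pics/box_c.png");crop((105,235),(135,250),"pics/carton_c.png",5);crop((250,310),(130,190),"pics/cam_c.png",8)
for n,(u,v) in dict(knob=(338,232),jar=(167,210),stem_or_tum=(204,201),o=(131,216),ptable=(60,170),cam=(281,159)).items(): print(n,W[v,u],d[v,u])
E
```

```text
knob [ 0.45868488 -0.28333961  0.08528959] 1.3989304
jar [0.53908503 0.22017647 0.08998054] 1.4126478
stem_or_tum [0.56880739 0.11498001 0.049766  ] 1.4565307
o [0.53454263 0.34962201 0.0104018 ] 1.4913172
ptable [0.69134983 0.58326194 0.00290189] 1.5280627
cam [ 0.67894283 -0.12318107  0.10853435] 1.4158478
```

View pics/box_c.png

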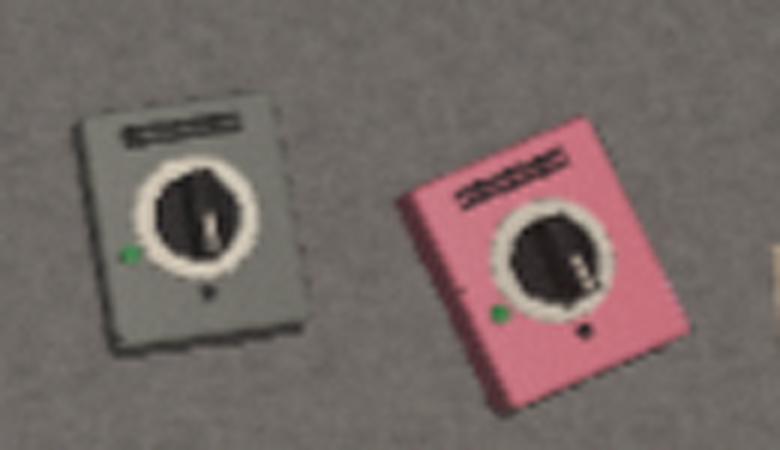

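View pics/carton_c.png

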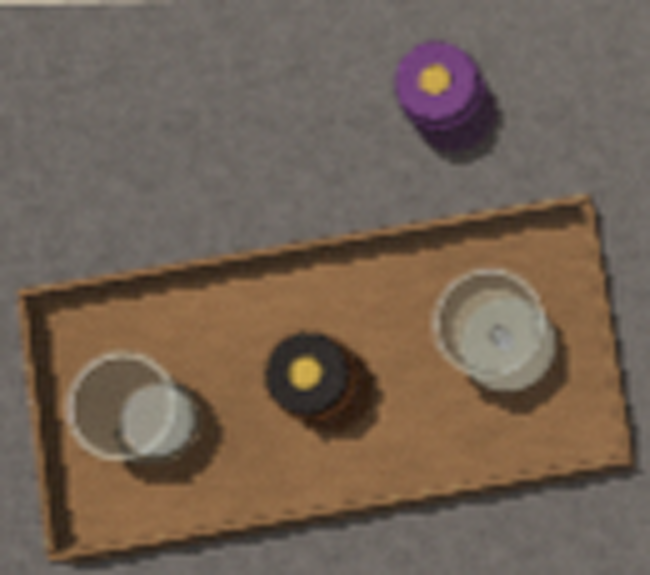

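View pics/cam_c.png

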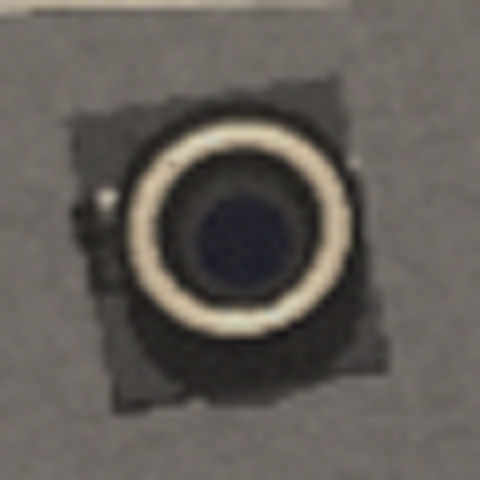

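Candidates for the box: grey (338,232), purple (270,246) and pink (396,239). The grey one fits, and its pointer is at the black dot (off). Candidates for the jar: black lid with yellow dot in the carton (168,210), and the purple one outside it (193,152). The one in the carton is the amber jar. Next I'll fit the poses.

Run:
```python
from h import *
z=np.load("top0.npz");im,d=z["im"].astype(int),z["d"];W=cloud("top",d)
v,u=np.mgrid[:384,:512]
def reg(u0,u1,v0,v1): return (u>=u0)&(u<u1)&(v>=v0)&(v<v1)
def rect(P):
    r=cv2.minAreaRect((P[:,:2]*1000).astype(np.float32)); return r
m=reg(312,362,205,260)&(W[...,2]>.038)&(W[...,2]<.05);P=W[m];print("box",rect(P),P[:,2].mean())
m=reg(312,362,205,260)&(W[...,2]>.078);P=W[m];print("knobtop",rect(P),P.mean(0),len(P))
m=reg(100,240,165,255)&(W[...,2]>.03)&(W[...,2]<.05);P=W[m]
# carton wall only: brown
c=im[m];b=(c[:,0]-c[:,2]>25);print("carton",rect(P[b]),P[b].mean(0))
m=reg(155,182,198,225)&(W[...,2]>.078);P=W[m];print("jar",P.mean(0),rect(P),len(P))
yl=reg(155,182,198,225)&(im[...,0]>130)&(im[...,2]<90);print("dot",W[yl].mean(0),u[yl].mean(),v[yl].mean(),yl.sum())
# cam ring: light pixels
rg=reg(262,298,140,178)&(im.sum(-1)>480);P=W[rg]
P=P[P[:,2]>.06]
for _ in range(3):
    c=P.mean(0);U,S,V=np.linalg.svd(P-c);n=V[2]*np.sign(V[2][2]);r=(P-c)@n;P=P[abs(r)<2.5*r.std()+1e-4]
print("ring",c,n,np.degrees(np.arccos(n[2])),r.std(),len(P))
q=P-c;A=V[:2];xy=q@A.T;s=np.linalg.lstsq(np.c_[2*xy,np.ones(len(xy))],(xy**2).sum(1),rcond=None)[0];print("circ centre",c+s[:2]@A,np.sqrt(s[2]+s[:2]@s[:2]))
m=reg(262,298,140,178)&(im.sum(-1)<130)&(im[...,2]>im[...,0]+5);print("lens",W[m].mean(0),m.sum(),u[m].mean(),v[m].mean())
for n,r in dict(tum=(190,220,185,218),stem=(115,148,203,232)).items():
    m=reg(*r)&(W[...,2]>.07);print(n,W[m].mean(0),m.sum(),W[m][:,2].max() if m.any() else 0)
```

```text
box ((465.06488037109375, -287.7879638671875), (119.8583755493164, 100.65318298339844), 6.08183479309082) 0.04475926159858002
knobtop ((402.0572509765625, -188.46942138671875), (39.372684478759766, 262.1589050292969), 32.631019592285156) [ 0.45041044 -0.25988753  0.26034005] 80
carton ((546.1253051757812, 223.39064025878906), (171.1235809326172, 360.8303527832031), 7.873813152313232) [0.54730508 0.24058861 0.04214764]
jar [0.53930618 0.22017608 0.09969847] ((442.6977233886719, 94.98011016845703), (373.0000915527344, 48.25196075439453), 52.376861572265625) 223
dot [0.54934011 0.23687965 0.01579908] 166.56559766763849 210.04373177842567 343
ring [ 0.68392169 -0.11980305  0.10221461] [-0.51644224 -0.06293973  0.85400586] 31.349920940976165 0.002748235581902649 115
circ centre [ 0.68338601 -0.11896826  0.10195219] 0.036741247042213133
lens [ 0.6762235  -0.11964241  0.11065596] 82 279.8658536585366 159.7560975609756
tum [0.57124593 0.1170018  0.09545423] 198 1.4883224280318768
stem [0.52300462 0.32778048 0.11075148] 163 1.4883224280318768
```

```bash
cat >> h.py <<'E'
def down(yaw):  # tool down, tool x at world yaw (deg)
    a=np.radians(yaw);x=np.array([np.cos(a),np.sin(a),0]);z=np.array([0,0,-1.]);return np.c_[x,np.cross(z,x),z]
def delta(p,Rm,T=None):
    T=tool() if T is None else T
    return np.round(T[:3,:3].T@(np.array(p)-T[:3,3])*1000,1),np.round(R.from_matrix(T[:3,:3].T@Rm).as_rotvec(),4)
def st():
    s=robot.observe();print(round(s["clock"],2),s["tcp_pos"].round(4),R.from_rotvec(s["tool_rot"]).as_matrix().round(3).tolist(),"q",s["joints"].round(2),"F",s["wrist_force"].round(1),s["torque"].round(2),"w",round(s["gripper_width"],4))
E
python3 - <<'E'
from h import *
print(delta([.50,.15,.26],down(0)));print(delta([.465,-.288,.21],down(-84)))
E
```

```text
(array([-266.5,  379.7,  -29.1]), array([7.000e-04, 1.100e-03, 1.106e+00]))
(array([-673.7,  544.8,   21.5]), array([1.6000e-03, 4.0000e-04, 2.5721e+00]))
```

Request:
step_arm --pt "-266 380 -29 0 0 1.1" --pt "-266 380 -29 0 0 1.1" --pt "-266 380 -29 0 0 1.1" --pt "-266 380 -29 0 0 1.1" --pt "-266 380 -29 0 0 1.1" --pt "-266 380 -29 0 0 1.1" --pt "-266 380 -29 0 0 1.1" --pt "-266 380 -29 0 0 1.1"

```text
clock: 0.77
tcp_pos: [0.4387, 0.264, 0.2521]
tool_rot: [-3.138, -0.157, 0.0]
wrist_force: [1.4, 0.2, 0.2]
gripper_width: 0.0857
```

Run:
```python
from h import *
st();print(delta([.465,-.288,.21],down(-84)))
```

```text
0.77 [0.4387 0.264  0.2521] [[0.995, 0.1, -0.0], [0.1, -0.995, 0.0], [-0.0, -0.0, -1.0]] q [-0.84  0.06  0.22  1.74 -0.01  1.34 -0.52] F [1.4 0.2 0.2] [ 0.07 -0.05 -0.01] w 0.0857
(array([-28.8, 551.8,  42. ]), array([1.000e-04, 3.000e-04, 1.566e+00]))
```

Request:
step_arm --pt "-29 552 40 0 0 1.56" --pt "-29 552 40 0 0 1.56" --pt "-29 552 40 0 0 1.56" --pt "-29 552 40 0 0 1.56" --pt "-29 552 40 0 0 1.56" --pt "-29 552 40 0 0 1.56" --pt "-29 552 40 0 0 1.56" --pt "-29 552 40 0 0 1.56"

```text
clock: 1.43
tcp_pos: [0.4555, -0.068, 0.2279]
tool_rot: [-2.828, 1.366, 0.0]
wrist_force: [1.4, -0.4, 0.3]
gripper_width: 0.0851
```

Run:
```python
from h import *
st();print(delta([.465,-.288,.21],down(-84)))
```

```text
1.43 [ 0.4555 -0.068   0.2279] [[0.622, -0.783, 0.0], [-0.783, -0.622, 0.001], [-0.0, -0.0, -1.0]] q [-0.51 -0.07  0.54  1.9   0.03  1.29 -0.88] F [ 1.4 -0.4  0.3] [ 0.04 -0.14 -0.  ] w 0.0851
(array([178.3, 129.3,  17.8]), array([-4.00e-04,  4.00e-04,  5.66e-01]))
```

Request:
step_arm --pt "178 129 18 0 0 0.566" --pt "178 129 18 0 0 0.566" --pt "178 129 18 0 0 0.566" --pt "178 129 18 0 0 0.566" --pt "178 129 18 0 0 0.566" --pt "178 129 18 0 0 0.566" --pt "178 129 18 0 0 0.566" --pt "178 129 18 0 0 0.566"

```text
clock: 2.1
tcp_pos: [0.4664, -0.286, 0.2095]
tool_rot: [2.339, -2.096, -0.002]
wrist_force: [0.1, 0.4, -1.4]
gripper_width: 0.0854
```

Run:
```python
from h import *
st();T=tool();im,d=robot.get_image("wrist");np.savez("w1.npz",im=im,d=d,T=T)
cv2.imwrite("pics/w1.png",im[:,:,::-1])
print(delta([.465,-.288,.21],down(-84)))
```

```text
2.1 [ 0.4664 -0.286   0.2095] [[0.109, -0.994, -0.001], [-0.994, -0.109, -0.0], [-0.0, 0.001, -1.0]] q [-0.22  0.21  0.79  1.73 -0.15  1.27 -0.86] F [ 0.1  0.4 -1.4] [0.05 0.01 0.01] w 0.0854
(array([ 3. ,  2.3, -0.4]), array([0.0008, 0.0007, 0.0066]))
```

View pics/w1.png

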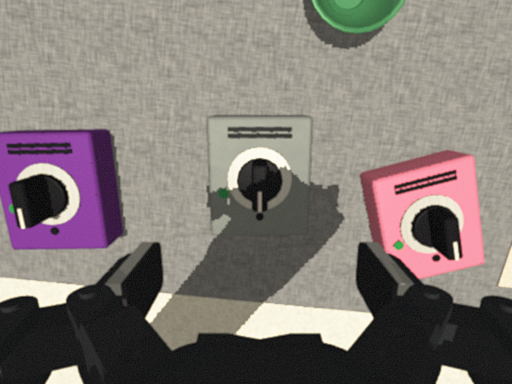

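The wrist view shows the grey box's knob at about (260,185), pointer line down towards the black dot at (259,216), green dot at (223,193).

Run:
```python
from h import *
z=np.load("w1.npz");im,d,T=z["im"],z["d"],z["T"];W=cloud("wrist",d,T)
v,u=np.mgrid[:384,:512];r=(u>205)&(u<320)&(v>110)&(v<242)
for lo,hi in ((.04,.05),(.051,.06),(.079,.092)):
    m=r&(W[...,2]>lo)&(W[...,2]<hi);P=W[m];rr=cv2.minAreaRect((P[:,:2]*1000).astype(np.float32));print(lo,rr,P.mean(0),len(P))
T=tool();print(delta([.465,-.288,.21],down(-84)))
```

```text
0.04 ((466.8553466796875, -286.8067321777344), (119.3321304321289, 100.05921173095703), 6.282415390014648) [ 0.47159432 -0.28625892  0.04512149] 10391
0.051 ((467.8824768066406, -286.4143371582031), (41.15081787109375, 42.749603271484375), 6.892411231994629) [ 0.46826137 -0.28670667  0.05487908] 953
0.079 ((467.23614501953125, -286.35546875), (41.13228225708008, 13.12132740020752), 6.518548011779785) [ 0.46789278 -0.28639622  0.084565  ] 752
(array([ 3. ,  2.3, -0.4]), array([0.0008, 0.0007, 0.0066]))
```

Request:
step_arm --pt "1 -0.5 40 0 0 0" --pt "1 -0.5 80 0 0 0" --pt "1 -0.5 115 0 0 0" --pt "1 -0.5 140 0 0 0" --pt "1 -0.5 149 0 0 0" --pt "1 -0.5 149 0 0 0" --pt "1 -0.5 149 0 0 0"

```text
clock: 2.73
tcp_pos: [0.4683, -0.286, 0.0621]
tool_rot: [-2.342, 2.093, -0.001]
wrist_force: [0.2, 0.4, 0.0]
gripper_width: 0.0856
```

Request:
step_arm --pt "0 0 0 0 0 0" --pt "0 0 0 0 0 0" --pt "0 0 0 0 0 0" --pt "0 0 0 0 0 0" --pt "0 0 0 0 0 0" --pt "0 0 0 0 0 0" --pt "0 0 0 0 0 0" --pt "0 0 0 0 0 0" --grip 1 --force 40

```text
clock: 3.4
tcp_pos: [0.4677, -0.2862, 0.0614]
tool_rot: [-2.341, 2.094, 0.001]
wrist_force: [-1.8, 2.7, 6.1]
gripper_width: 0.0132
```

Run:
```python
from h import *
st()
```

```text
3.4 [ 0.4677 -0.2862  0.0614] [[0.111, -0.994, 0.0], [-0.994, -0.111, 0.001], [-0.001, -0.0, -1.0]] q [-0.14  0.4   0.72  1.88 -0.32  0.98 -0.74] F [-1.8  2.7  6.1] [ 0.52  0.35 -0.06] w 0.0132
```

Request:
step_arm --pt "0 0 -1 0 0 0.08" --pt "0 0 -1 0 0 0.16" --pt "0 0 -1 0 0 0.24" --pt "0 0 -1 0 0 0.32" --pt "0 0 -1 0 0 0.4" --pt "0 0 -1 0 0 0.48" --pt "0 0 -1 0 0 0.56" --pt "0 0 -1 0 0 0.64"

```text
clock: 4.07
tcp_pos: [0.4673, -0.2879, 0.0616]
tool_rot: [1.556, -2.727, 0.004]
wrist_force: [3.5, -7.4, -12.0]
gripper_width: 0.0131
```

Run:
```python
from h import *
st()
```

```text
4.07 [ 0.4673 -0.2879  0.0616] [[-0.509, -0.861, -0.0], [-0.861, 0.509, -0.003], [0.002, -0.001, -1.0]] q [-0.24  0.44  0.86  1.89 -0.4   0.99 -1.31] F [  3.5  -7.4 -12. ] [-1.86 -0.55 -0.02] w 0.0131
```

Request:
step_arm --pt "0 0 1 0 0 0.08" --pt "0 0 1 0 0 0.16" --pt "0 0 1 0 0 0.24" --pt "0 0 1 0 0 0.32" --pt "0 0 1 0 0 0.4" --pt "0 0 1 0 0 0.48" --pt "0 0 1 0 0 0.56" --pt "0 0 1 0 0 0.56"

```text
clock: 4.73
tcp_pos: [0.4661, -0.289, 0.0614]
tool_rot: [0.739, -3.051, 0.005]
wrist_force: [-5.7, -6.8, 4.6]
gripper_width: 0.0133
```

Run:
```python
from h import *
st()
```

```text
4.73 [ 0.4661 -0.289   0.0614] [[-0.889, -0.457, -0.001], [-0.457, 0.889, -0.003], [0.003, -0.002, -1.0]] q [-0.33  0.5   0.99  1.89 -0.49  1.02 -1.8 ] F [-5.7 -6.8  4.6] [-1.61  1.36  0.32] w 0.0133
```

Request:
step_arm --pt "0 0 0 0 0 0" --pt "0 0 0 0 0 0" --pt "0 0 0 0 0 0" --pt "0 0 0 0 0 0" --pt "0 0 0 0 0 0" --grip 0

```text
clock: 5.15
tcp_pos: [0.4677, -0.2862, 0.061]
tool_rot: [-0.75, 3.051, 0.001]
wrist_force: [0.3, -0.2, -0.5]
gripper_width: 0.0727
```

Request:
step_arm --pt "0 0 -30 0 0 0" --pt "0 0 -70 0 0 0" --pt "0 0 -110 0 0 0" --pt "0 0 -150 0 0 0" --pt "0 0 -170 0 0 0" --pt "0 0 -170 0 0 0"

```text
clock: 5.65
tcp_pos: [0.4693, -0.2877, 0.2356]
tool_rot: [-0.748, 3.045, -0.005]
wrist_force: [0.3, -0.2, 0.5]
gripper_width: 0.0852
```

Run:
```python
from h import *
st();T=tool();im,d=robot.get_image("wrist")
cv2.imwrite("pics/w2.png",im[:,:,::-1])
W=cloud("wrist",d,T)
m=(W[...,2]>.079)&(W[...,2]<.092)&(np.hypot(W[...,0]-.467,W[...,1]+.287)<.03);P=W[m];print(cv2.minAreaRect((P[:,:2]*1000).astype(np.float32)),len(P))
```

```text
5.65 [ 0.4693 -0.2877  0.2356] [[-0.886, -0.463, 0.007], [-0.463, 0.886, -0.001], [-0.005, -0.004, -1.0]] q [-0.51  0.28  1.17  1.71 -0.27  1.33 -1.95] F [ 0.3 -0.2  0.5] [-0.06  0.    0.04] w 0.0852
((466.6918640136719, -286.84857177734375), (13.38920783996582, 40.941123962402344), 27.5260066986084) 645
```

View pics/w2.png

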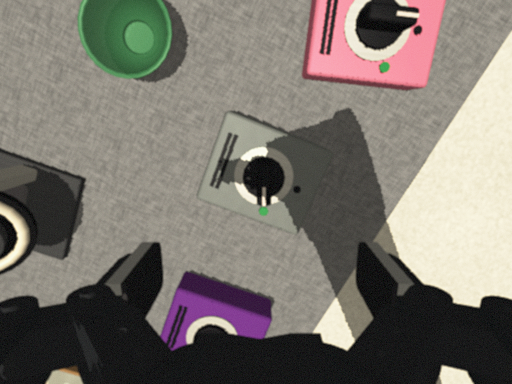

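Knob check: the pointer sits on the green dot at (264,211), the bar has turned 69° (1.2 rad), and it stayed there after release. Now to the jar.

Run:
```python
from h import *
print(delta([.536,.22,.25],down(8)))
```

```text
(array([-294.8,  417.8,  -16.8]), array([-5.300e-03, -2.300e-03, -2.799e+00]))
```

Request:
step_arm --pt "-35 50 -17 0 0 -0.12" --pt "-70 100 -17 0 0 -0.24" --pt "-100 143 -17 0 0 -0.36" --pt "-130 185 -17 0 0 -0.48" --pt "-150 215 -17 0 0 -0.6" --pt "-170 245 -17 0 0 -0.72" --pt "-185 265 -17 0 0 -0.84" --pt "-200 285 -17 0 0 -0.96"

```text
clock: 6.37
tcp_pos: [0.5096, 0.0448, 0.2472]
tool_rot: [2.081, -2.353, -0.002]
wrist_force: [0.7, 0.1, -0.0]
gripper_width: 0.0851
```

Run:
```python
from h import *
st();print(delta([.536,.22,.25],down(8)))
```

```text
6.37 [0.5096 0.0448 0.2472] [[-0.122, -0.993, -0.001], [-0.993, 0.122, 0.001], [-0.001, 0.001, -1.0]] q [-1.05  0.07  0.92  1.77 -0.06  1.33 -1.8 ] F [ 0.7  0.1 -0. ] [ 0.   -0.11 -0.04] w 0.0851
(array([-177.1,   -4.8,   -2.6]), array([-1.0000e-04,  1.8000e-03, -1.8329e+00]))
```

Request:
step_arm --pt "-25 -5 -3 0 0 -0.12" --pt "-50 -5 -3 0 0 -0.24" --pt "-75 -5 -3 0 0 -0.36" --pt "-100 -5 -3 0 0 -0.48" --pt "-125 -5 -3 0 0 -0.6" --pt "-150 -5 -3 0 0 -0.72" --pt "-177 -5 -3 0 0 -0.84" --pt "-177 -5 -3 0 0 -0.96"

```text
clock: 7.03
tcp_pos: [0.5367, 0.2237, 0.2487]
tool_rot: [2.936, -1.116, -0.004]
wrist_force: [-0.7, 1.2, -0.6]
gripper_width: 0.0857
```

Run:
```python
from h import *
st();print(delta([.536,.22,.25],down(8)))
```

```text
7.03 [0.5367 0.2237 0.2487] [[0.747, -0.664, -0.003], [-0.664, -0.747, 0.0], [-0.002, 0.002, -1.0]] q [-1.06  0.26  0.72  1.59 -0.18  1.36 -1.05] F [-0.7  1.2 -0.6] [ 0.05 -0.03 -0.  ] w 0.0857
(array([ 2. ,  3.2, -1.2]), array([ 8.000e-04,  2.700e-03, -8.663e-01]))
```

Request:
step_arm --pt "2 3 -1 0 0 -0.12" --pt "2 3 -1 0 0 -0.24" --pt "2 3 -1 0 0 -0.36" --pt "2 3 -1 0 0 -0.48" --pt "2 3 -1 0 0 -0.6" --pt "2 3 -1 0 0 -0.72" --pt "2 3 -1 0 0 -0.84" --pt "2 3 -1 0 0 -0.866"

```text
clock: 7.7
tcp_pos: [0.537, 0.2137, 0.2506]
tool_rot: [3.134, 0.21, -0.003]
wrist_force: [0.1, 0.4, -0.3]
gripper_width: 0.0851
```

Request:
step_arm --pt "0 0 0 0 0 0" --pt "0 0 0 0 0 0"

```text
clock: 7.87
tcp_pos: [0.5372, 0.2136, 0.251]
tool_rot: [3.135, 0.195, -0.002]
wrist_force: [-0.1, 0.3, -0.8]
gripper_width: 0.0856
```

Run:
```python
from h import *
st();T=tool();im,d=robot.get_image("wrist");np.savez("w3.npz",im=im,d=d,T=T)
cv2.imwrite("pics/w3.png",im[:,:,::-1])
W=cloud("wrist",d,T);im=im.astype(int)
m=(W[...,2]>.08)&(W[...,2]<.095)&(np.hypot(W[...,0]-.536,W[...,1]-.22)<.04);P=W[m];v,u=np.nonzero(m)
print(cv2.minEnclosingCircle((P[:,:2]*1000).astype(np.float32)),P.mean(0),np.median(P[:,2]),len(P),u.mean(),v.mean())
y=m&(im[...,0]>120)&(im[...,2]<100);print("dot",W[y].mean(0),y.sum())
```

```text
7.87 [0.5372 0.2136 0.251 ] [[0.992, 0.124, -0.001], [0.124, -0.992, -0.001], [-0.001, 0.0, -1.0]] q [-0.97  0.24  0.61  1.59 -0.14  1.36 -0.22] F [-0.1  0.3 -0.8] [-0.    0.02  0.02] w 0.0856
((543.6436767578125, 225.51800537109375), 24.82853126525879) [0.54352237 0.22624101 0.08702461] 0.0870464111383934 2047 265.0659501709819 165.03028822667318
dot [0.5436132  0.2253039  0.08768871] 324
```

View pics/w3.png

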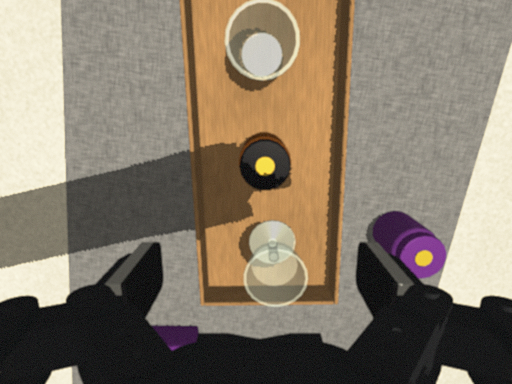

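Candidates in this view: black lid with yellow dot at (265,165) in the carton with an amber body, and purple at (424,258) outside it. I'll enlarge the first one while moving to above it.

Request:
step_arm --pt "8 -11 40 0 0 0" --pt "8 -11 80 0 0 0" --pt "8 -11 110 0 0 0" --pt "8 -11 120 0 0 0" --pt "8 -11 120 0 0 0" --pt "8 -11 120 0 0 0"

```text
clock: 8.42
tcp_pos: [0.5447, 0.2256, 0.1331]
tool_rot: [-3.135, -0.196, -0.001]
wrist_force: [0.8, 0.4, 0.9]
gripper_width: 0.0855
```

Run:
```python
from h import *
z=np.load("w3.npz");cv2.imwrite("pics/jar_c.png",cv2.resize(z["im"][110:310,185:455,::-1],None,fx=2.9,fy=2.9,interpolation=cv2.INTER_CUBIC))
st();T=tool();im,d=robot.get_image("wrist");cv2.imwrite("pics/w4.png",im[:,:,::-1]);W=cloud("wrist",d,T)
m=(W[...,2]>.08)&(W[...,2]<.095)&(np.hypot(W[...,0]-.5436,W[...,1]-.2255)<.04);P=W[m]
if len(P):print(cv2.minEnclosingCircle((P[:,:2]*1000).astype(np.float32)),len(P))
print(delta([.5436,.2255,.026],down(7.5)))
```

```text
8.42 [0.5447 0.2256 0.1331] [[0.992, 0.125, 0.001], [0.125, -0.992, 0.0], [0.001, -0.0, -1.0]] q [-0.94  0.36  0.58  1.71 -0.21  1.14 -0.18] F [0.8 0.4 0.9] [-0.04 -0.03  0.02] w 0.0855
((543.5659790039062, 225.64532470703125), 24.98261070251465) 4812
(array([ -2. ,   0.3, 108. ]), array([-0.0009, -0.0023, -0.0056]))
```

View pics/jar_c.png

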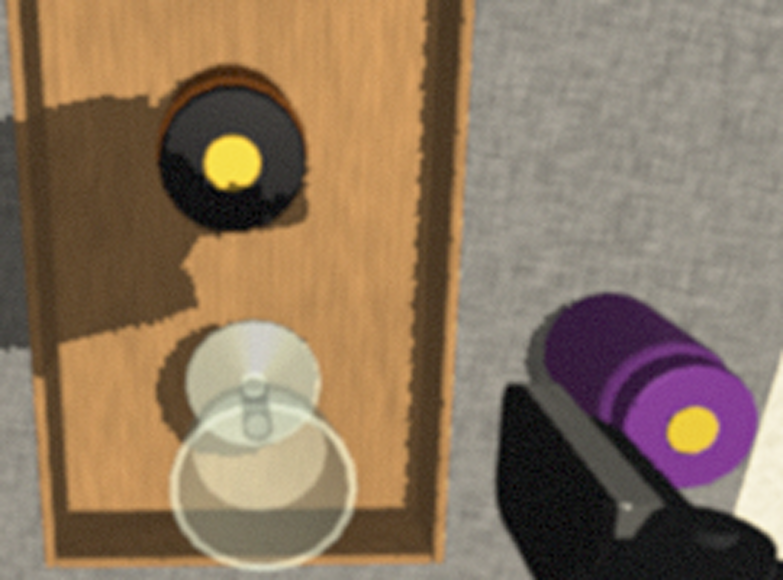

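View pics/w4.png

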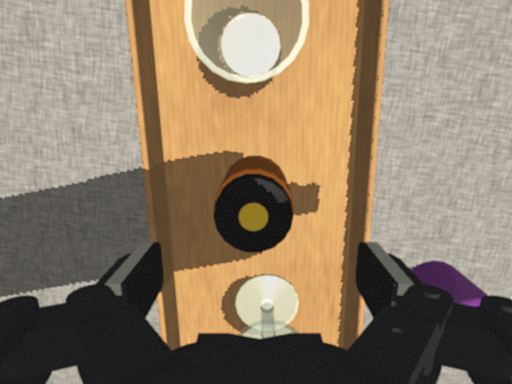

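Confirmed: amber body and black lid with a yellow dot. Centre (0.5436, 0.2256), agreeing between the two views. Descending.

Request:
step_arm --pt "-1.5 0 30 0 0 0" --pt "-1.5 0 60 0 0 0" --pt "-1.5 0 80 0 0 0" --pt "-1.5 0 95 0 0 0" --pt "-1.5 0 103 0 0 0" --pt "-1.5 0 107 0 0 0" --pt "-1.5 0 107 0 0 0" --pt "-1.5 0 107 0 0 0"

```text
clock: 9.13
tcp_pos: [0.5437, 0.2259, 0.0265]
tool_rot: [-3.134, -0.198, -0.003]
wrist_force: [0.9, 0.3, 1.3]
gripper_width: 0.0857
```

Run:
```python
from h import *
st()
```

```text
9.13 [0.5437 0.2259 0.0265] [[0.992, 0.126, 0.002], [0.126, -0.992, 0.001], [0.002, -0.001, -1.0]] q [-0.9   0.49  0.53  1.79 -0.3   0.94 -0.11] F [0.9 0.3 1.3] [ 0.02 -0.04  0.03] w 0.0857
```

Request:
step_arm --pt "0 0 0 0 0 0" --pt "0 0 0 0 0 0" --pt "0 0 0 0 0 0" --pt "0 0 0 0 0 0" --pt "0 0 0 0 0 0" --pt "0 0 0 0 0 0" --pt "0 0 0 0 0 0" --grip 1 --force 50

```text
clock: 9.72
tcp_pos: [0.543, 0.2258, 0.0262]
tool_rot: [-3.134, -0.198, -0.001]
wrist_force: [-3.9, -1.6, 9.3]
gripper_width: 0.053
```

Run:
```python
from h import *
st();T=tool();np.save("Tg.npy",T)
```

```text
9.72 [0.543  0.2258 0.0262] [[0.992, 0.126, 0.0], [0.126, -0.992, 0.001], [0.001, -0.001, -1.0]] q [-0.9   0.49  0.53  1.79 -0.3   0.94 -0.11] F [-3.9 -1.6  9.3] [-0.14  0.77 -0.09] w 0.053
```

Request:
step_arm --pt "0 0 -10 0 0 0" --pt "0 0 -30 0 0 0" --pt "0 0 -60 0 0 0" --pt "0 0 -95 0 0 0" --pt "0 0 -130 0 0 0" --pt "0 0 -170 0 0 0" --pt "0 0 -210 0 0 0" --pt "0 0 -220 0 0 0"

```text
clock: 10.38
tcp_pos: [0.5449, 0.2256, 0.2523]
tool_rot: [-3.131, -0.196, -0.012]
wrist_force: [2.1, 0.0, -1.0]
gripper_width: 0.0535
```

Run:
```python
from h import *
st();im,d=robot.get_image("top");np.savez("top1.npz",im=im,d=d)
i2,_=robot.get_image("side")
a=cv2.resize(im[120:280,90:350,::-1],None,fx=3,fy=3);cv2.imwrite("pics/t1.png",a)
cv2.imwrite("pics/s1.png",cv2.resize(i2[100:260,180:340,::-1],None,fx=3.7,fy=3.7))
```

```text
10.38 [0.5449 0.2256 0.2523] [[0.992, 0.125, 0.007], [0.125, -0.992, 0.005], [0.008, -0.004, -1.0]] q [-0.97  0.26  0.61  1.57 -0.15  1.36 -0.22] F [ 2.1  0.  -1. ] [ 0.03 -0.08  0.01] w 0.0535
```

View pics/t1.png

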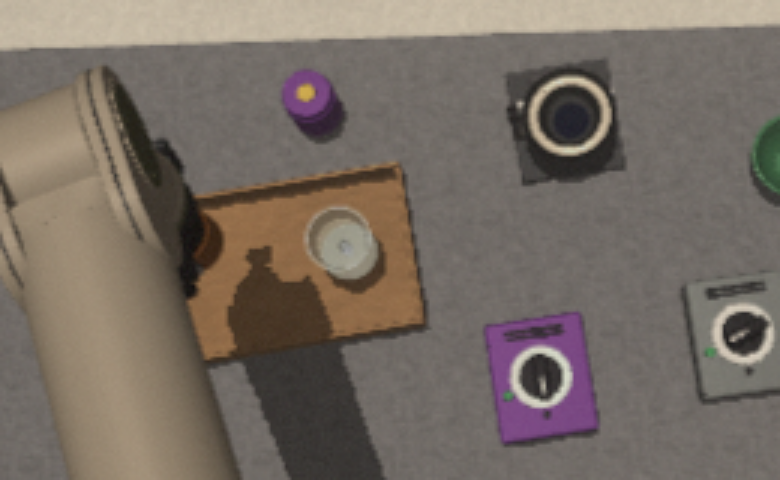

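View pics/s1.png

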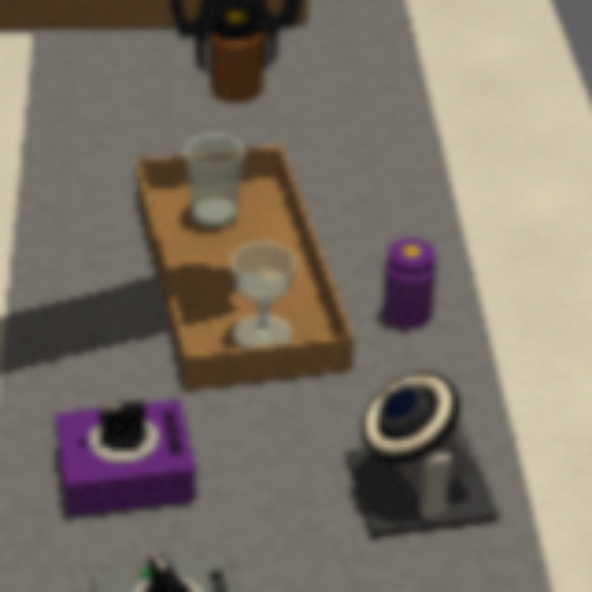

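Run:
```python
from h import *
print(delta([.60,-.16,.30],down(-8)))
```

```text
(array([  7.5, 389.5, -52.7]), array([-0.0031, -0.0044,  0.2653]))
```

Request:
step_arm --pt "1 20 -25 0 0 0.03" --pt "2 55 -50 0 0 0.06" --pt "2 95 -53 0 0 0.09" --pt "3 135 -53 0 0 0.12" --pt "4 175 -53 0 0 0.15" --pt "5 215 -53 0 0 0.18" --pt "6 255 -53 0 0 0.21" --pt "7 295 -53 0 0 0.24"

```text
clock: 11.15
tcp_pos: [0.586, -0.0681, 0.2966]
tool_rot: [-3.136, 0.181, 0.003]
wrist_force: [-0.1, 0.7, -1.6]
gripper_width: 0.053
```

Run:
```python
from h import *
st();print(delta([.60,-.16,.30],down(-8)))
```

```text
11.15 [ 0.586  -0.0681  0.2966] [[0.993, -0.115, -0.002], [-0.115, -0.993, 0.0], [-0.002, 0.0, -1.0]] q [-0.61  0.28  0.81  1.49 -0.2   1.46  0.09] F [-0.1  0.7 -1.6] [-0.02 -0.06 -0.  ] w 0.053
(array([24.5, 89.7, -3.5]), array([0.    , 0.002 , 0.0243]))
```

Request:
step_arm --pt "8 30 -3 0 0 0.02" --pt "15 55 -3 0 0 0.02" --pt "24 80 -3 0 0 0.02" --pt "24 90 -3 0 0 0.02" --pt "24 90 -3 0 0 0.02" --pt "24 90 -3 0 0 0.02" --pt "24 90 -3 0 0 0.02"

```text
clock: 11.73
tcp_pos: [0.6004, -0.1565, 0.3003]
tool_rot: [-3.134, 0.207, 0.001]
wrist_force: [0.0, 0.2, -1.6]
gripper_width: 0.0526
```

Run:
```python
from h import *
st();T=tool();im,d=robot.get_image("wrist");np.savez("w5.npz",im=im,d=d,T=T)
cv2.imwrite("pics/w5.png",im[:,:,::-1])
```

```text
11.73 [ 0.6004 -0.1565  0.3003] [[0.991, -0.132, -0.001], [-0.132, -0.991, 0.001], [-0.001, -0.001, -1.0]] q [-0.44  0.37  0.84  1.4  -0.27  1.49  0.26] F [ 0.   0.2 -1.6] [ 0.03 -0.05 -0.  ] w 0.0526
```

View pics/w5.png

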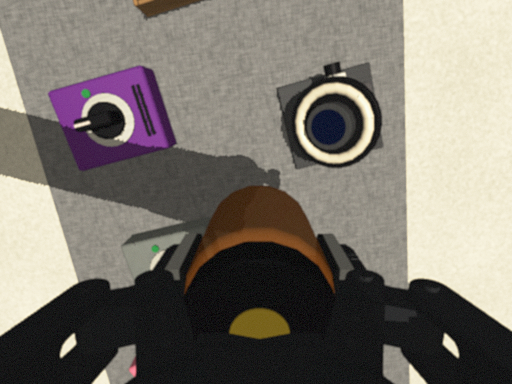

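The wrist view shows the ring light at about (337,122), the lens at about (328,126), and the jar held upright at (260,250).

Run:
```python
from h import *
def ana(im,d,W,u0,u1,v0,v1,tag,bt):
    v,u=np.mgrid[:384,:512];r=(u>=u0)&(u<u1)&(v>=v0)&(v<v1);im=im.astype(int)
    def plane(P,thr):
        n=0
        for _ in range(8):
            c=np.median(P,0) if _==0 else P.mean(0);U,S,V=np.linalg.svd(P-P.mean(0),full_matrices=False);n=V[2]*np.sign(V[2][2]);e=(P-P.mean(0))@n;k=abs(e)<max(thr,1.5*e.std());P=P[k]
        return P,P.mean(0),n,V
    m=r&(im.sum(-1)>bt)&(W[...,2]>.06);P,c,n,V=plane(W[m],.0015)
    xy=(P-c)@V[:2].T;s=np.linalg.lstsq(np.c_[2*xy,np.ones(len(xy))],(xy**2).sum(1),rcond=None)[0];cc=c+s[:2]@V[:2]
    h=np.degrees(np.arctan2(n[1],n[0]))
    print(tag,"ring n",n.round(4),"tilt",np.degrees(np.arccos(n[2])).round(2),"head",h.round(2),"ctr",cc.round(4),len(P))
    # lens dark blue
    m=r&(im[...,2]>im[...,0]+12)&(im.sum(-1)<250);P=W[m]
    print(" lens px",u[m].mean(),v[m].mean(),m.sum(),P.mean(0).round(4),"off along n",((P.mean(0)-cc)@n).round(4))
    # everything near: height above ring plane by radius
    q=W[r]-cc;a=q@n;rad=np.linalg.norm(q-a[:,None]*n,axis=1)
    for lo in range(0,60,4):
        k=(rad>lo/1e3)&(rad<(lo+4)/1e3)&(abs(a)<.06)
        if k.sum():print("  ",lo,k.sum(),np.median(a[k]).round(4),a[k].std().round(4))
    k=(abs(a+0.0)<.004)&(rad<.055);print(" rim max rad",np.percentile(rad[k],98).round(4))
z=np.load("w5.npz");ana(z["im"],z["d"],cloud("wrist",z["d"],z["T"]),275,400,60,180,"wrist",480)
z=np.load("top0.npz");ana(z["im"],z["d"],cloud("top",z["d"]),262,298,138,180,"top",420)
z=np.load("side0.npz");ana(z["im"],z["d"],cloud("side",z["d"]),272,312,195,245,"side",420)
```

```text
wrist ring n [-0.4948 -0.064   0.8666] tilt 29.93 head -172.63 ctr [ 0.6841 -0.1185  0.1009] 1476
 lens px 327.9177489177489 126.64393939393939 924 [ 0.6772 -0.1189  0.1126] off along n 0.0136
   0 47 0.0118 0.0007
   4 141 0.0119 0.0007
   8 246 0.0118 0.0007
   12 340 0.0119 0.0007
   16 429 0.0115 0.0008
   20 688 0.0104 0.0054
   24 404 -0.0039 0.0021
   28 577 -0.0037 0.0009
   32 866 -0.0004 0.0014
   36 900 0.0002 0.0021
   40 907 -0.0034 0.0075
   44 1033 -0.0043 0.0037
   48 88 -0.029 0.0098
   52 67 -0.0307 0.0024
   56 70 -0.0304 0.0027
 rim max rad 0.0465
top ring n [-0.5024 -0.0859  0.8603] tilt 30.64 head -170.3 ctr [ 0.6836 -0.119   0.1017] 64
 lens px nan nan 0 [nan nan nan] off along n nan
   0 6 0.0109 0.0036
   4 15 0.0096 0.0024
   8 29 0.0123 0.0028
   12 39 0.0122 0.003
   16 50 0.0112 0.0034
   20 86 0.0085 0.0078
   24 47 -0.0026 0.0053
   28 63 -0.0025 0.0025
   32 99 -0.0003 0.0083
   36 114 -0.0003 0.0122
   40 117 -0.0027 0.0084
   44 115 -0.0041 0.0065
   48 30 -0.0064 0.0165
   52 1 -0.0129 0.0
 rim max rad 0.048
side ring n [-0.4292  0.6458  0.6314] tilt 50.84 head 123.61 ctr [ 0.5301 -0.7326  0.5895] 42
 lens px 287.90909090909093 209.02272727272728 44 [ 0.6781 -0.1209  0.1102] off along n 0.0289<stdin>:15: RuntimeWarning: Mean of empty slice.
  ret = ret.dtype.type(ret / rcount)
  ret = um.true_divide(
Traceback (most recent call last):
IndexError: index -1 is out of bounds for axis 0 with size 0
```

Run:
```python
from h import *
z=np.load("w5.npz");im=z["im"].astype(int);W=cloud("wrist",z["d"],np.eye(4))*1000  # tool frame mm
v,u=np.mgrid[:384,:512]
r=(u>185)&(u<335)&(v>180)&(v<340)
P=W[r];print(np.histogram(P[:,2],bins=np.arange(-80,40,8)))
am=r&(im[...,0]>im[...,2]+25)&(v<300);Q=W[am];print("amber",len(Q),Q.min(0),Q.max(0))
# cylinder fit of amber side points
from scipy.optimize import least_squares
Q=Q[(abs(Q[:,0])<35)&(Q[:,2]>-35)&(Q[:,2]<25)]
def f(p):
    a=np.array([p[2],p[3],1]);a/=np.linalg.norm(a);q=Q-np.array([p[0],p[1],0]);return np.linalg.norm(q-(q@a)[:,None]*a,axis=1)-27
s=least_squares(f,[0,0,0,0],loss="soft_l1");print("cyl",s.x,np.degrees(s.x[2:]),np.std(s.fun),len(Q),Q[:,2].max(),np.percentile(Q[:,2],[1,99]))
t=r&(W[...,2]<-55)&(W[...,2]>-70);L=W[t];c=L.mean(0);n=np.linalg.svd(L-c,full_matrices=False)[2][2];print("lid",len(L),c,n*np.sign(n[2]),L.min(0),L.max(0))
```

```text
(array([  747,     5, 10369,  1242,  2287,  1002,   923,   832,   745,
         457,   375,   305,   117,     0]), array([-80, -72, -64, -56, -48, -40, -32, -24, -16,  -8,   0,   8,  16,
        24,  32]))
amber 6342 [ -70.25167567  -65.44659394 -142.49170404] [ 28.93909569  94.71317072 300.13914726]
cyl [2.42719007e+00 1.39602241e-02 4.59090736e-04 2.00777286e-03] [0.02630396 0.11503691] 0.19879321135297226 3329 20.311664785796463 [-34.69517986  18.24239221]
lid 10552 [  2.43283065 -12.84006691 -60.44430197] [-0.00201051  0.07961731  0.99682348] [-19.6820765  -25.78305619 -63.27271319] [ 24.67800827   1.84112746 -55.00137683]
```

```bash
cat >> h.py <<'E'
a,h_=np.radians(30),np.radians(-172.7)
N=np.array([np.sin(a)*np.cos(h_),np.sin(a)*np.sin(h_),np.cos(a)])
LENS=np.array([.6782,-.1193,.1103]);VIEW=LENS+.12*N
def goal(T,off=(.001,0,.0212)):
    z0=T[:3,2];z1=-N;ax=np.cross(z0,z1);s=np.linalg.norm(ax)
    Rm=(R.from_rotvec(ax/s*np.arctan2(s,z0@z1))).as_matrix()@T[:3,:3] if s>1e-6 else T[:3,:3]
    return VIEW-Rm@np.array(off),Rm
E
python3 - <<'E'
from h import *
T=tool();p,Rm=goal(T);print(VIEW,p,Rm.round(3));print(delta(p,Rm,T))
E
```

```text
[ 0.61868633 -0.12692388  0.21422305] [ 0.60730937 -0.12812294  0.23209948] [[ 0.863 -0.097  0.496]
 [-0.148 -0.987  0.064]
 [ 0.483 -0.128 -0.866]]
(array([  3.1, -28.8,  68.5]), array([0.1331, 0.5068, 0.    ]))
```

Request:
step_arm --pt "0 -5 0 0.02 0.08 0" --pt "0 -10 5 0.04 0.16 0" --pt "1 -15 10 0.06 0.24 0" --pt "2 -20 20 0.085 0.32 0" --pt "3 -25 30 0.105 0.4 0" --pt "3 -29 42 0.125 0.48 0" --pt "3 -29 55 0.133 0.507 0" --pt "3 -29 68 0.133 0.507 0"

```text
clock: 12.45
tcp_pos: [0.6058, -0.1281, 0.2321]
tool_rot: [-2.932, 0.195, -0.777]
wrist_force: [0.1, 0.7, -2.3]
gripper_width: 0.0529
```

Request:
step_arm --pt "0 0 0 0 0 0" --pt "0 0 0 0 0 0" --pt "0 0 0 0 0 0"

```text
clock: 12.7
tcp_pos: [0.6079, -0.1294, 0.234]
tool_rot: [-2.936, 0.195, -0.777]
wrist_force: [-0.0, 0.2, -1.4]
gripper_width: 0.0529
```

Run:
```python
from h import *
st();T=tool();p,Rm=goal(T);print(delta(p,Rm,T))
for n in ("side","top","wrist"):
    im,d=robot.get_image(n);np.savez(n+"9.npz",im=im,d=d,T=T)
    cv2.imwrite(f"pics/{n}9.png",im[:,:,::-1] if n!="side" else cv2.resize(im[100:260,180:380,::-1],None,fx=3.5,fy=3.5,interpolation=cv2.INTER_CUBIC))
```

```text
12.7 [ 0.6079 -0.1294  0.234 ] [[0.862, -0.098, 0.497], [-0.148, -0.987, 0.062], [0.485, -0.127, -0.865]] q [-0.61 -0.05  0.83  1.97 -0.22  0.72  0.23] F [-0.   0.2 -1.4] [-0.1   0.66  0.05] w 0.0529
(array([-1.6, -0.9,  1.5]), array([ 0.0015, -0.0019, -0.    ]))
```

View pics/side9.png

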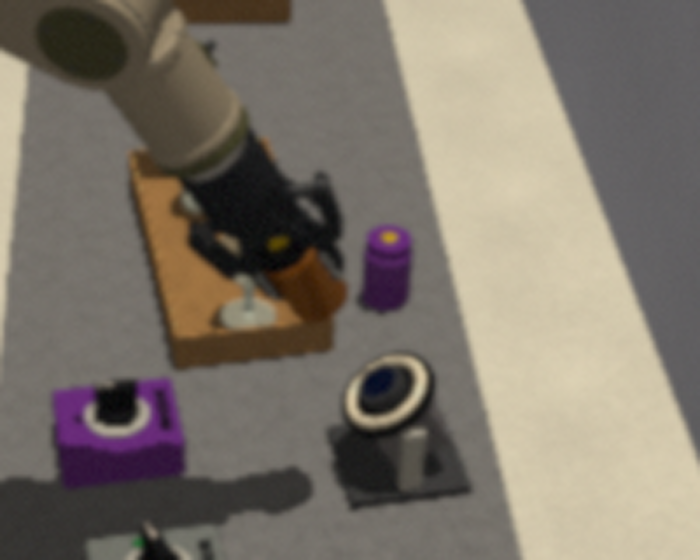

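View pics/wrist9.png

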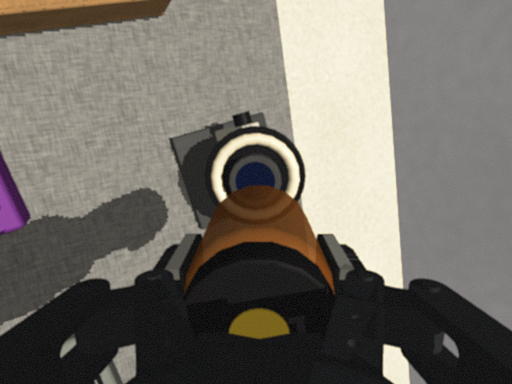

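View pics/top9.png

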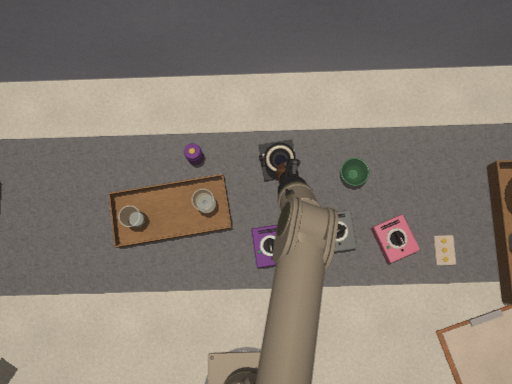

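Run:
```python
from h import *
from scipy.optimize import least_squares
z=np.load("wrist9.npz");im=z["im"].astype(int);W=cloud("wrist",z["d"],np.eye(4))
v,u=np.mgrid[:384,:512]
m=(u>195)&(u<315)&(v>115)&(v<190)&(im.sum(-1)>480)&(W[...,2]>.1)&(W[...,2]<.2);P=W[m]
for _ in range(6):
    c=P.mean(0);V=np.linalg.svd(P-c,full_matrices=False)[2];n=-V[2]*np.sign(V[2][2]);e=(P-c)@n;P=P[abs(e)<max(.0015,1.5*e.std())]
xy=(P-c)@V[:2].T;s=np.linalg.lstsq(np.c_[2*xy,np.ones(len(xy))],(xy**2).sum(1),rcond=None)[0];cc=c+s[:2]@V[:2]
print("wrist: n(tool)",n.round(4),"lens(tool mm)",((cc+.0119*n)*1000).round(1),len(P))
print("goal in tool", ((tool()[:3,:3].T@(LENS-tool()[:3,3]))*1000).round(1))
def cyl(Q,T):
    Q=(Q-T[:3,3])@T[:3,:3];Q=Q[(np.hypot(Q[:,0],Q[:,1])<.04)&(abs(Q[:,2])<.026)]*1000
    def f(p):
        a=np.array([p[2],p[3],1]);a/=np.linalg.norm(a);q=Q-np.array([p[0],p[1],0]);return np.linalg.norm(q-(q@a)[:,None]*a,axis=1)-27
    s=least_squares(f,[0,0,0,0],loss="soft_l1");print("cyl",s.x[:2].round(2),np.degrees(s.x[2:]).round(2),s.fun.std().round(2),len(Q),np.percentile(Q[:,2],[1,50,99,100]).round(1))
for n,bb in (("wrist",(185,335,180,300)),("side",(250,285,165,200))):
    z=np.load(n+"9.npz");im=z["im"].astype(int);T=z["T"];W=cloud(n,z["d"],T)
    m=(u>bb[0])&(u<bb[1])&(v>bb[2])&(v<bb[3])&(im[...,0]>im[...,2]+25);print(n,end=" ");cyl(W[m],T)
```

```text
wrist: n(tool) [ 9.e-04  1.e-03 -1.e+00] lens(tool mm) [ -1.4  -2.3 141.8] 1115
goal in tool [ -0.9  -1.9 142.6]
wrist cyl [1.96 0.18] [-0.    0.14] 0.29 2607 [-25.8  -8.2  19.7  21.8]
side cyl [ 2.8  -2.19] [-0.72 -0.85] 2.49 191 [-24.5  -2.4  21.7  22.8]
```

Ring normal and tool axis agree to about 0.1°. I'll make a small lateral correction and then settle.

Request:
step_arm --pt "-1 -1 0 0 0 0" --pt "-2.5 -2 1 0 0 0" --pt "-2.5 -2 1 0 0 0" --pt "-2.5 -2 1 0 0 0" --pt "-2.5 -2 1 0 0 0" --pt "-2.5 -2 1 0 0 0" --pt "-2.5 -2 1 0 0 0" --pt "-2.5 -2 1 0 0 0"

```text
clock: 13.52
tcp_pos: [0.6057, -0.1278, 0.2312]
tool_rot: [-2.937, 0.197, -0.775]
wrist_force: [-0.0, 0.4, -1.4]
gripper_width: 0.0529
```

Request:
step_arm --pt "0 0 0 0 0 0" --pt "0 0 0 0 0 0" --pt "0 0 0 0 0 0" --pt "0 0 0 0 0 0" --pt "0 0 0 0 0 0" --pt "0 0 0 0 0 0"

```text
clock: 14.02
tcp_pos: [0.6057, -0.1277, 0.2312]
tool_rot: [-2.937, 0.197, -0.775]
wrist_force: [-0.5, 0.4, -1.5]
gripper_width: 0.0526
```

Run:
```python
from h import *
st();s=robot.observe();print("qd",abs(s["qd"]).max());T=tool();im,d=robot.get_image("wrist");im=im.astype(int);W=cloud("wrist",d,np.eye(4))
v,u=np.mgrid[:384,:512]
m=(u>195)&(u<315)&(v>115)&(v<190)&(im.sum(-1)>480)&(W[...,2]>.1)&(W[...,2]<.2);P=W[m]
for _ in range(6):
    c=P.mean(0);V=np.linalg.svd(P-c,full_matrices=False)[2];n=-V[2]*np.sign(V[2][2]);e=(P-c)@n;P=P[abs(e)<max(.0015,1.5*e.std())]
xy=(P-c)@V[:2].T;q=np.linalg.lstsq(np.c_[2*xy,np.ones(len(xy))],(xy**2).sum(1),rcond=None)[0];cc=c+q[:2]@V[:2]
print("n",n.round(4),"lens",((cc+.0119*n)*1000).round(1))
for nm,b in (("top",(305,365,195,260)),):
    im,d=robot.get_image(nm);cv2.imwrite("pics/endt.png",cv2.resize(im[120:270,100:400,::-1],None,fx=2.6,fy=2.6))
```

```text
14.02 [ 0.6057 -0.1277  0.2312] [[0.862, -0.1, 0.497], [-0.15, -0.987, 0.061], [0.484, -0.127, -0.866]] q [-0.61 -0.05  0.83  1.98 -0.21  0.72  0.22] F [-0.5  0.4 -1.5] [-0.06  0.71  0.02] w 0.0526
qd 0.0015165001720765024
n [ 0.0018 -0.0029 -1.    ] lens [  2.5  -1.2 140.2]
```

View pics/endt.png

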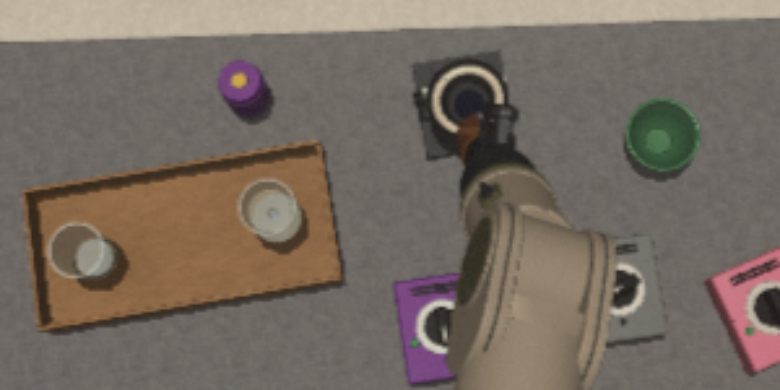

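```bash
python3 -c "
from plant import robot
print(robot.sign_off())"
```

```text
the job is handed in; nothing more can be done
None
```

I turned the ring-light knob to the green dot and lifted the amber jar out of the carton. I handed in at 14.1 s with the jar still held in front of the inspection camera.

- **Knob:** I turned it clockwise by 1.2 rad and let go. After release the wrist camera showed the pointer on the green dot, with the bar turned 69°.
- **Jar position:** in the last check the underside was about 119 mm from the lens and about 1–2.5 mm off its centre. The jar's axis and the line of sight agreed to about 0.2°.
- **Steadiness:** the arm was still at hand-in. The wrist force was about 1.5 N, and the grip was holding at 53 mm.
- **Other things:** the final top view showed the tumbler, stemmed glass, bowl and purple jar in place. The arm partly covered the grey box in that view.

**Disagreements:**
- **Jar offset:** the wrist camera put the jar about 2 mm off the jaw centre. That is within its calibration error, so I corrected for part of it.
- **Side camera:** its fit of the held jar was off by 2–3 mm and under 1°. That fit was noisy, so I did not use it.

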